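Make up two tool kits

TASK

Make up the two kits from the loose things out in the middle of the bench (the spanners over by the vice stay there): in the long tray, the larger spanner lying flat in the long bay and the small dropper bottle standing in the end pocket; in the wide tray, the smaller spanner lying flat in the big bay and the tape measure standing in the longer of the two small pockets. Carry the bottle upright, and leave the hex key and the marker that lie among them where they are.

Things in the scene. Friction and masses are not known exactly. Their poses are not given: they have to be found in the camera images.
- long_tray: Long plywood kit tray, 268 x 98 mm, fixed. Origin: centre of its underside; x along its length, z up. Floor 4 mm thick; walls 4 mm thick, tops 18 mm above the bench. A cross wall divides it into a long spanner bay, 200 mm (x) by 90 mm (y) inside, centred at x = -30, y = 0 mm, and an end pocket 56 mm (x) by 90 mm (y), centred at x = +102, y = 0 mm
- wide_tray: Wide plywood kit tray, 176 x 158 mm, fixed. Origin: centre of its underside; x along its longer side, z up. Floor 4 mm, walls 4 mm thick, tops 18 mm above the bench. Big spanner bay 168 mm (x) by 90 mm (y), centred at x 0, y +30 mm. Beside it two pockets 56 mm wide (y), centred at y -47 mm: the longer, 112 mm, at x -28 mm, is for the tape measure; the short one, 52 mm, at x +58 mm, stays empty
- spanner_large: The larger of the two loose steel combination spanners (the pair beside the vice is part of the room), 179 x 27 x 9 mm, 0.09 kg, lying flat on the bench. Origin: centre of its underside; long axis y, z up. Straight shaft 10 mm wide (x), 6 mm thick, its faces 1 and 7 mm above the origin, between the two heads; grasp it across the shaft at the middle. Origin height: 0 on the bench, 4 mm in a tray
- spanner_small: The smaller of the two loose steel combination spanners (not one of the pair beside the vice), 143 x 21 x 9 mm, 0.06 kg, lying flat on the bench. Origin: centre of its underside; long axis y, z up. Straight shaft 10 mm wide (x), 6 mm thick, its faces 1 and 7 mm above the origin; grasp it across the shaft at the middle
- thread_lock: Small red dropper bottle of thread-lock with a white pointed cap, standing; round body 31 mm diameter up to 66 mm, cap 22 mm wide to 98 mm high, 0.07 kg. Origin: centre of its underside, z up
- tape_measure: Yellow tape measure standing on its base, 34 mm thick (x), 88 mm long (y) with its hook, 60 mm high, 0.32 kg. Origin: centre of that length, on the underside; y along its length, z up. The case, 32 mm thick, runs from y = -24 to +44 mm, so its middle is at y = +10 mm; the low hook sticks out to y = -44 mm
- hex_key: Bystander: black bent hex key, 105 mm long, 9 mm thick, lying on the bench. Origin: centre of its outline, underside. Leave it alone
- marker: Bystander: black felt marker, 126 mm long, 15 mm thick, lying on the bench. Origin: centre of its length, underside. Leave it alone
Things that resemble listed ones, but are neither listed nor needed, are in the scene too. Leave any orange look-alike of the thread_lock alone.

How it is judged:
By the outcome, as a careful person would: the job done as asked, in the order asked, and still so for the second after the job is handed in, with the robot touching nothing.
It also fails if it takes over 104 s, if anything falls off the work surface, if the arm or the gripper's body presses on something with over 40 N, if the wrist force passes 120 N, or if a joint passes its speed limit or range.

ROBOT

A 6-joint arm with a two-finger parallel gripper is mounted at the origin on the work surface; the furniture and walls round the work are solid. World frame = base frame: x ahead of the robot, y to its left, z up, the work surface at z = 0. Lengths are in m, angles in rad, forces in N, time in s.
With the tool pointing down it reaches from about 0.35 to 0.775 m from the base axis. Payload 5.5 kg.
Tool frame: the origin (TCP) lies at the very end of the fingers, on their centre line; the grasp point (between the pads) lies env.hold_point_z behind it (env.hold_point_z is the distance from the TCP to the grasp point, in m); z points along the fingers, y is the line along which they close (so a half turn about z gives the same grasp; the last joint's range is limited). The gripper opens to 85 mm and grips with 20 to 120 N. Pads are 22 mm wide; open, the fingers measure 114 mm over their backs; the gripper's body (76 mm by 85 mm) begins 54 mm behind the grasp point. The pads swing forward as they close: fully open they stand 13 mm farther back than shut.
Start: joints at [1.204, 0.313, 0.046, 1.304, 0, 1.431], TCP at [0.129, 0.56, 0.231] pointing down, gripper open.
Joint ranges: [-2.76, 2.76], [-0.86, 1.69], [-1.03, 1.26], [-2.2, 2.34], [-1.47, 1.5], [-3.14, 3.14]. Speed limits (rad/s): [2.57, 2.57, 3.14, 3.14, 3.14, 3.14].

INTERFACE

Orientations are given as a unit quaternion [w, x, y, z].
In Python, from workcell import env gives the robot as it stands.
- The arm moves only by the tool carry_out, never from a script. Its argument "steps" is a list of rows, each a list of 3 entries, a list of its own where there are three numbers: the turn, a rotation vector about the tool's x, y, z in degrees, then the shift along the tool's x, y, z in cm, then the closure in counts, from 0 (fully open) to 255 (shut). A call has exactly 8 rows; each row is the pose to reach, as a shift and turn from the pose commanded when the call began, along the tool's axes at that moment; what a row does not reach only later rows make up. A row lasts 1/8 s, in which the tool goes at most 62.5 mm and 10.7 degrees, less where a joint would pass 70% of its speed; a pose out of reach is approached as far as the arm can. A call with a gripper value outside its range is refused whole. The fingers move at their own pace and stop on an object; "force" is the grip in N (left out, the last holds). Time passes only in rows, so rows that repeat a pose let the fingers close, or fill a call up. It gives the time, the measured TCP pose, the force, the opening and the grip force at its end, in the units of the state.
- env.get_state(): the state, without advancing time (a new reading comes with each control period).
- env.read_camera(name): name is "scene" or "top"; returns (picture, depth): 400x640x3 uint8, red, green, blue; 400x640 float32, m along the optical axis (not along the pixel's ray), 0 where there is no reading.
- env.get_calibration(name): a dict with "fx", "fy", "cx", "cy" (pixels), "origin" and "orientation" of the camera in the world. Camera axes: x right, y up, looking along -z (the intrinsics and any distortion apply to the point x, -y, -z); pixel columns grow to the right and rows downward; lengths in m; the calibration is good to about 2 mm. A picture is of the moment at which its call begins. get_calibration takes no time and is no camera call.
- env.hand_in(): hands the job in; it is judged then, once.
The state is a dict: "clock": time; "joint_pos": joint angles; "qvel": joint speeds; "tau": joint torques, N m; "tcp_pos": TCP position; "orientation": TCP orientation; "wrist_force": force on the tool from outside, world axes, zero at the start; "ft_torque": the same for the moment, N m; "finger_gap": finger opening in m; "grip_force": force on a finger pad.
Only numpy, scipy, OpenCV 4.12 (cv2) and the standard library are available. Lean on these libraries where they do the work, as an engineer would, in place of code of your own. Each camera call takes 0.05 s, during which the arm holds its last target. There are 200 camera calls.

## Working session

There is one attempt and no reset: what is moved stays moved. The work goes in short steps, Python scripts to look and compute and a tool call to move; the robot and the scene stay as the last step left them, time stands still between calls to the robot, and variables do not carry over. Pictures are saved under pics/ and viewed, at most 14 in all, crops included, and the job is handed in when it is done.

Besides the shell and the picture viewer there is one more tool, called after "Request:" as name([rows], argument=value, ...), one row to a line, values as JSON. carry_out: Moves the arm, as the interface text tells. Its arguments: {"type":"object","properties":{"steps":{"type":"array","items":{"type":"array"}},"force":{"type":"number"}},"required":["steps"]}

```bash
mkdir -p pics; ls
python3 - <<'E'
from workcell import env
import cv2,numpy as np
for n in ("top","scene"):
    p,d=env.read_camera(n); cv2.imwrite(f"pics/{n}0.png",p[...,::-1]); np.savez(f"{n}0.npz",p=p,d=d)
    print(n,env.get_calibration(n))
print(env.get_state(),env.hold_point_z)
E
```

```text
pics
top {'fx': 490.48062308718454, 'fy': 490.48062308718454, 'cx': 314.3818865113077, 'cy': 203.48567962498342, 'origin': array([0.37026379, 0.0266653 , 1.5585823 ]), 'orientation': array([ 0.71173171,  0.051202  , -0.04606574, -0.69906672])}
scene {'fx': 384.8560799756384, 'fy': 384.8560799756384, 'cx': 319.0609604766458, 'cy': 203.1183612120993, 'origin': array([ 0.04998395, -0.56338112,  0.79354948]), 'orientation': array([ 0.85532986,  0.37256888, -0.14565168, -0.32922462])}
{'clock': 0.1, 'joint_pos': array([ 1.20437972e+00,  3.13928214e-01,  4.51047785e-02,  1.30362049e+00,
       -6.26479747e-06,  1.43117654e+00]), 'qvel': array([ 0.00048077, -0.00126288,  0.00198632,  0.00127845, -0.00115511,
       -0.00066326]), 'tau': array([ 3.35771358e-03, -4.81727278e+01,  2.99243331e+01,  1.27773741e-02,
       -1.08076244e-04,  5.35677401e-06]), 'tcp_pos': array([0.1291496 , 0.55983799, 0.23050138]), 'orientation': array([-2.03186496e-04,  1.13155490e-01,  9.93576950e-01, -7.98353926e-04]), 'wrist_force': array([-0.15020589, -0.03788517, -0.29422654]), 'ft_torque': array([-0.01963919, -0.00738624, -0.01701974]), 'grip_force': 0.0, 'finger_gap': 0.08531415344253243} 0.0187
```

View pics/top0.png

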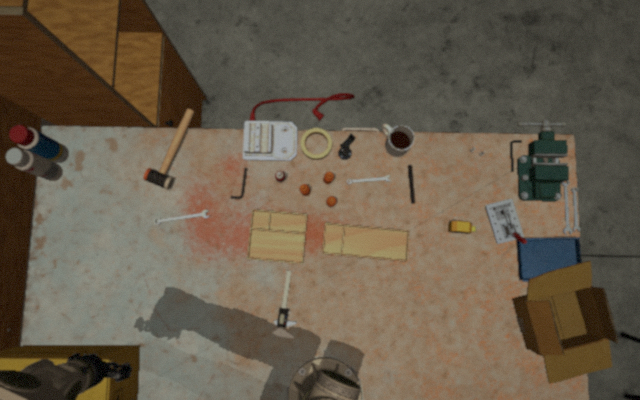

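View pics/scene0.png

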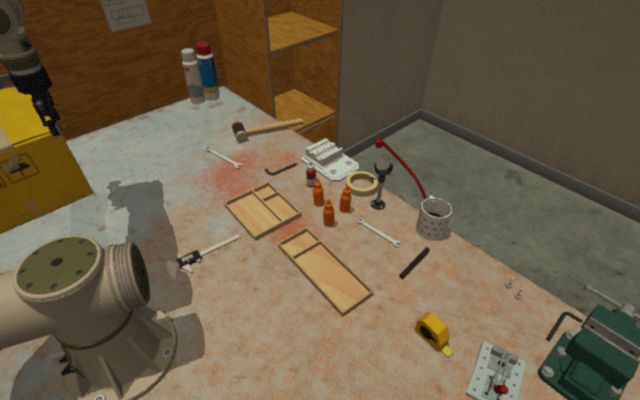

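Trays: long at top (366,241), wide at (278,236). Loose spanners: (182,216), about 53 px long, so the larger; (369,180), about 41 px, the smaller. Tape is at (461,227). Bottle candidates are (280,176), (305,189), (329,177) and (331,201); the last three look orange, so I'll confirm in crops.

```bash
cat > h.py <<'E'
import numpy as np,cv2
from scipy.spatial.transform import Rotation as R
from workcell import env
def cal(n):
    c=env.get_calibration(n); q=c["orientation"]; return c,R.from_quat(np.r_[q[1:],q[0]]).as_matrix()
def px2w(n,uv,z):
    c,M=cal(n); uv=np.atleast_2d(uv).astype(float)
    r=np.c_[(uv[:,0]-c["cx"])/c["fx"],-(uv[:,1]-c["cy"])/c["fy"],-np.ones(len(uv))]@M.T
    return c["origin"]+r*((z-c["origin"][2])/r[:,2])[:,None]
def cloud(n,d):
    c,M=cal(n); v,u=np.mgrid[:400,:640]
    P=np.stack([(u-c["cx"])/c["fx"]*d,-(v-c["cy"])/c["fy"]*d,-d],-1)@M.T+c["origin"]
    P[d==0]=np.nan; return P
E
python3 - <<'E'
from h import *
t=np.load("top0.npz"); s=np.load("scene0.npz")
c1=cv2.resize(t["p"][140:275,140:490],None,fx=2.28,fy=2.28,interpolation=cv2.INTER_CUBIC)
c2=cv2.resize(s["p"][140:265,200:410],(504,300),interpolation=cv2.INTER_CUBIC)
c3=np.zeros((300,798,3),np.uint8); c3[:,:504]=c2
c3[:,510:798]=cv2.resize(s["p"][300:375,400:472],(288,300))
o=np.zeros((600,798,3),np.uint8); o[:c1.shape[0],:798]=c1[:300,:798]; o[300:]=c3[:300]
o[:300]=0;o[:300]=cv2.resize(t["p"][140:275,140:490],(798,300),interpolation=cv2.INTER_CUBIC)
cv2.imwrite("pics/crop.png",o[...,::-1])
for nm,uv,z in [("small",[280,176],.098),("big sp",[182,216],.005),("sm sp",[369,180],.005),("tape",[461,227],.06)]: print(nm,px2w("top",uv,z))
P=cloud("top",t["d"])
for uv in [(280,176),(305,189),(329,177),(331,201),(461,227),(220,300)]: print(uv,np.nanmax(P[uv[1]-5:uv[1]+6,uv[0]-5:uv[0]+6,2]),P[uv[1],uv[0]])
P=cloud("scene",s["d"]);print(P[300,180],P[175,311],P[190,318])
E
```

```text
Traceback (most recent call last):
ValueError: could not broadcast input array from shape (300,798,3) into shape (308,798,3)
```

Run:
```python
from h import *
t=np.load("top0.npz"); s=np.load("scene0.npz")
o=np.zeros((600,798,3),np.uint8)
o[:300]=cv2.resize(t["p"][140:275,140:490],(798,300),interpolation=cv2.INTER_CUBIC)
o[300:,:504]=cv2.resize(s["p"][140:265,200:410],(504,300),interpolation=cv2.INTER_CUBIC)
o[300:,510:]=cv2.resize(s["p"][300:375,400:472],(288,300),interpolation=cv2.INTER_CUBIC)
cv2.imwrite("pics/crop.png",o[...,::-1])
for nm,uv,z in [("small",[280,176],.098),("big sp",[182,216],.005),("sm sp",[369,180],.005),("tape",[461,227],.06)]: print(nm,px2w("top",uv,z))
P=cloud("top",t["d"])
for uv in [(280,176),(305,189),(329,177),(331,201),(461,227),(220,300)]: print(uv,np.nanmax(P[uv[1]-5:uv[1]+6,uv[0]-5:uv[0]+6,2]),P[uv[1],uv[0]])
P=cloud("scene",s["d"]);print(P[300,180],P[175,311],P[190,318])
```

```text
small [[0.65478621 0.14491667 0.098     ]]
big sp [[0.53766786 0.46169517 0.005     ]]
sm sp [[ 0.66473775 -0.13431788  0.005     ]]
tape [[ 0.51304279 -0.41024497  0.06      ]]
(280, 176) 0.10113165740312202 [0.6582951  0.14637501 0.07998728]
(305, 189) 0.10738179813153037 [0.61916888 0.06880759 0.08015102]
(329, 177) 0.10389583282328085 [ 0.65720357 -0.00392475  0.08284909]
(331, 201) 0.10139975136185808 [ 0.58217073 -0.01089111  0.08946468]
(461, 227) 0.070299362600444 [ 0.51303798 -0.41023027  0.06005041]
(220, 300) 0.009259193491764961 [0.27652909 0.32880876 0.00331897]
[ 0.15303742  0.03912709 -0.00071426] [0.65626949 0.13791582 0.05198209] [0.61771762 0.06313042 0.0614653 ]
```

View pics/crop.png

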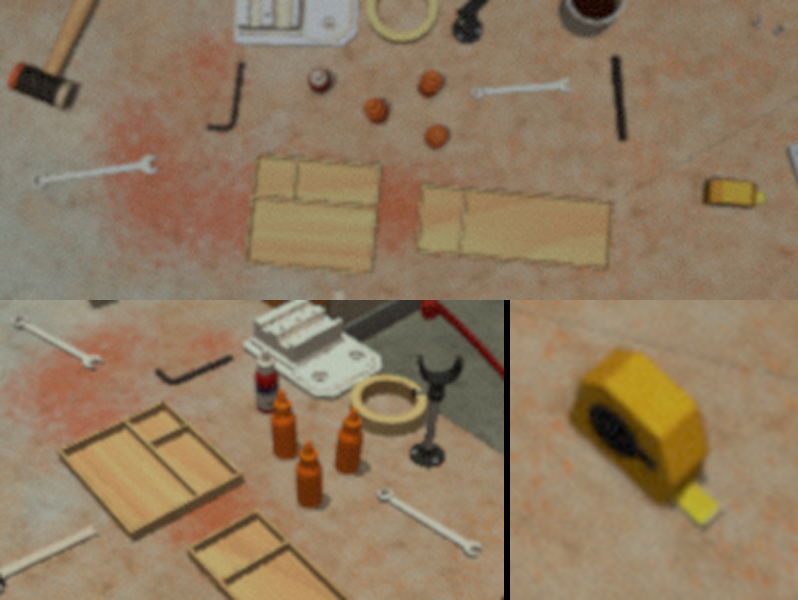

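The crop confirms it. The bottle at top (280,176), scene (311,177), has a red body and white cap, so it is the thread_lock. The other three at (305,189), (329,177) and (331,201) are orange look-alikes. Next I'll measure the poses.

Run:
```python
from h import *
p=np.load("top0.npz")["p"].astype(int); mx=p.max(2); mn=p.min(2)
def seg(nm,m,box,z):
    x0,y0,x1,y1=box; q=np.zeros(m.shape,np.uint8); q[y0:y1,x0:x1]=m[y0:y1,x0:x1]
    n,l,st,_=cv2.connectedComponentsWithStats(q,connectivity=8); i=1+st[1:,4].argmax()
    v,u=np.nonzero(l==i); W=px2w("top",np.c_[u,v],z)[:,:2]
    (c,s,a)=cv2.minAreaRect((W*1000).astype(np.float32)); e=np.linalg.svd(W-W.mean(0),full_matrices=False)[2][0]
    print(nm,len(u),"rect c",np.round(c,1),"size",np.round(s,1),"mean",np.round(W.mean(0)*1000,1),"axis deg",np.degrees(np.arctan2(e[1],e[0]))%180)
for nm,b in(("L",(148,203,216,228)),("S",(342,170,396,190))):
    x0,y0,x1,y1=b; med=np.median(p[y0:y1,x0:x1],axis=(0,1)); print(med)
    seg(nm,(mn>med[2]+28)&(mx-mn<50),b,.006)
seg("tape",(p[...,0]-p[...,2]>75)&(p[...,1]>90),(440,212,485,242),.055)
b=(270,164,292,188); med=np.median(p[b[1]:b[3],b[0]:b[2]],axis=(0,1))
d=np.load("top0.npz")["d"]; P=cloud("top",d)
for nm,b in (("bottle",(265,160,295,195)),("tape",(440,210,485,245))):
    Q=P[b[1]:b[3],b[0]:b[2]].reshape(-1,3);Q=Q[Q[:,2]>.035]; (c,s,a)=cv2.minAreaRect((Q[:,:2]*1000).astype(np.float32)); print(nm,len(Q),Q.mean(0),np.median(Q,0),c,s,a)
k=np.array([2.28,2.2222]);o=np.array([140,140])
for nm,c in (("wide",[(259,156),(381,165),(374,271),(248,264)]),("long",[(421,184),(612,202),(606,269),(417,250)])):
    W=px2w("top",np.array(c)/k+o,.018)[:,:2]; print(nm,np.round(W*1000),W.mean(0),"x-axis deg",np.degrees(np.arctan2(*((W[0]+W[3]-W[1]-W[2])[::-1]))),[np.linalg.norm(W[i]-W[i-1]) for i in range(4)])
```

```text
[141.  127.5 114. ]
L 109 rect c [537.5 461.8] size [ 19.5 153.5] mean [535.7 453.7] axis deg 99.25998760269714
[143.5 123.  100. ]
S 117 rect c [ 667.8 -133.5] size [ 16.5 129. ] mean [ 667.2 -138.4] axis deg 96.17400601728815
tape 201 rect c [ 516.6 -417.9] size [67.3 30.7] mean [ 516.  -414.4] axis deg 82.6390427060924
bottle 85 [0.66147884 0.14851562 0.07090971] [0.65970608 0.14806527 0.06890483] (664.29052734375, 149.72178649902344) (26.887001037597656, 28.247581481933594) 1.0893150568008423
tape 239 [ 0.5150197  -0.41106939  0.05546596] [ 0.51579769 -0.4099657   0.05749359] (515.4691772460938, -415.1953125) (66.54280853271484, 33.3466911315918) 87.79855346679688
wide [[559. 232.]
 [549.  62.]
 [399.  69.]
 [406. 242.]] [0.47800566 0.15114178] x-axis deg 87.23706358862857 [np.float64(0.15352430498966002), np.float64(0.17002949854058322), np.float64(0.15006829165449614), np.float64(0.17301387060936557)]
long [[ 523.    6.]
 [ 502. -257.]
 [ 407. -248.]
 [ 429.   10.]] [ 0.46532398 -0.12221845] x-axis deg 85.32373670105905 [np.float64(0.09343759958693772), np.float64(0.2644502124125538), np.float64(0.09473938883671984), np.float64(0.2596482266204317)]
```

```bash
cat > go.py <<'E'
import sys
from h import *
s=env.get_state(); q=s["orientation"]; M=R.from_quat(np.r_[q[1:],q[0]]).as_matrix()
print("clk %.2f tcp %s gap %.1f grip %.1f F %s"%(s["clock"],np.round(s["tcp_pos"]*1000,1),s["finger_gap"]*1000,s["grip_force"],np.round(s["wrist_force"],1)))
for a in sys.argv[1:]:
    x,y,z,yaw=map(float,a.split(","))   # mm, deg of tool-y (mod 180 not applied)
    c,n=np.cos(np.radians(yaw)),np.sin(np.radians(yaw))
    T=np.array([[-n*-1,c,0],[-c,n,0],[0,0,-1]])  # x=y×z, z down
    T[:,0]=np.cross(T[:,1],T[:,2])
    print(a,"turn",np.round(np.degrees(R.from_matrix(M.T@T).as_rotvec()),1),"shift cm",np.round(M.T@(np.array([x,y,z])/1000-s["tcp_pos"])*100,2))
E
python3 go.py 537.5,462,120,9.3 537.5,462,30,9.3
```

```text
clk 0.10 tcp [129.1 559.8 230.5] gap 85.3 grip 0.0 F [-0.2 -0.  -0.3]
537.5,462,120,9.3 turn [-0.1  0.  67.7] shift cm [-41.99  -0.33  11.04]
537.5,462,30,9.3 turn [-0.1  0.  67.7] shift cm [-41.99  -0.32  20.04]
```

Request:
carry_out([
  [[0, 0, 10], [-6, 0, 1], 100],
  [[0, 0, 20], [-12, 0, 3], 100],
  [[0, 0, 30], [-18, 0, 5], 100],
  [[0, 0, 40], [-24, 0, 7], 100],
  [[0, 0, 50], [-30, -0.2, 9], 100],
  [[0, 0, 60], [-36, -0.3, 11], 100],
  [[0, 0, 67.7], [-42, -0.3, 11], 100],
  [[0, 0, 67.7], [-42, -0.3, 13], 100],
], force=40)

```text
clock: 1.1
tcp_pos: [0.5437, 0.4613, 0.101]
orientation: [0.001, 0.65, 0.76, 0.002]
wrist_force: [-0.7, 0.4, -0.2]
finger_gap: 0.052
grip_force: 0.0
```

```bash
python3 go.py 537.5,462,30,9.3
python3 - <<'E'
from h import *
p,d=env.read_camera("top"); q,_=env.read_camera("scene")
o=np.hstack([cv2.resize(p[180:260,130:230],(400,320),interpolation=cv2.INTER_CUBIC),cv2.resize(q[90:190,170:295],(400,320),interpolation=cv2.INTER_CUBIC)])
cv2.imwrite("pics/a.png",o[...,::-1])
E
```

```text
clk 1.10 tcp [543.7 461.3 101. ] gap 52.0 grip 0.0 F [-0.7  0.4 -0.2]
537.5,462,30,9.3 turn [ 0.2 -0.  -0.4] shift cm [ 0.16 -0.62  7.1 ]
```

View pics/a.png

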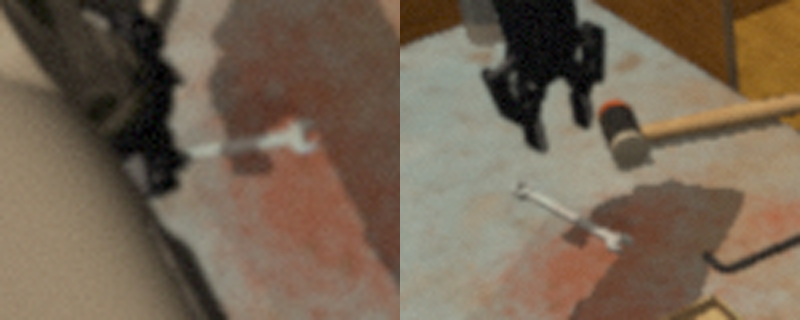

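The fingers hang over the spanner, which sits at top px about (182,216). The gap is 52 mm, so I can descend.

Request:
carry_out([
  [[0, 0, -0.4], [0.1, -0.3, 3], 100],
  [[0, 0, -0.4], [0.2, -0.6, 6], 100],
  [[0, 0, -0.4], [0.2, -0.6, 8], 100],
  [[0, 0, -0.4], [0.2, -0.6, 9], 100],
  [[0, 0, -0.4], [0.2, -0.6, 9], 100],
  [[0, 0, -0.4], [0.2, -0.6, 9], 100],
  [[0, 0, -0.4], [0.2, -0.6, 9], 100],
  [[0, 0, -0.4], [0.2, -0.6, 9], 100],
])

```text
clock: 2.2
tcp_pos: [0.5321, 0.4642, 0.0121]
orientation: [0.0, 0.645, 0.764, 0.001]
wrist_force: [0.8, -0.2, 0.7]
finger_gap: 0.0518
grip_force: 0.0
```

```bash
python3 go.py 537.5,462,2,9.3
python3 - <<'E'
from h import *
q,_=env.read_camera("scene")
cv2.imwrite("pics/b.png",cv2.resize(q[120:190,180:280],(700,490),interpolation=cv2.INTER_CUBIC)[...,::-1])
E
```

```text
clk 2.20 tcp [532.1 464.2  12.1] gap 51.8 grip 0.0 F [ 0.8 -0.2  0.7]
537.5,462,2,9.3 turn [ 0.1 -0.   0.4] shift cm [-0.31  0.5   1.01]
```

View pics/b.png

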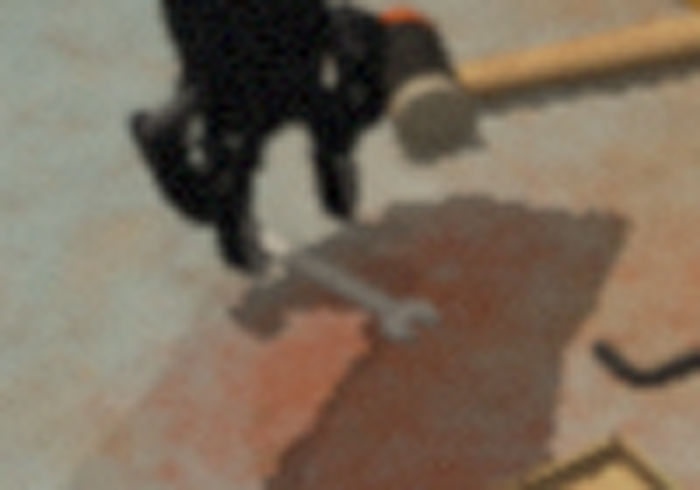

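The spanner passes between the fingers, with its open end at scene about (240,165). Next I go down 1 cm, shift 0.5 cm and close.

Request:
carry_out([
  [[0, 0, 0.4], [-0.3, 0.5, 0.5], 100],
  [[0, 0, 0.4], [-0.3, 0.5, 1.0], 100],
  [[0, 0, 0.4], [-0.3, 0.5, 1.0], 120],
  [[0, 0, 0.4], [-0.3, 0.5, 1.0], 255],
  [[0, 0, 0.4], [-0.3, 0.5, 1.0], 255],
  [[0, 0, 0.4], [-0.3, 0.5, 1.0], 255],
  [[0, 0, 0.4], [-0.3, 0.5, 1.0], 255],
  [[0, 0, 0.4], [-0.3, 0.5, 1.0], 255],
])

```text
clock: 3.25
tcp_pos: [0.5372, 0.462, 0.0016]
orientation: [-0.0, 0.647, 0.762, 0.0]
wrist_force: [0.3, 0.0, 0.6]
finger_gap: 0.0092
grip_force: 40.5
```

Request:
carry_out([
  [[0, 0, 0], [0, 0, 0], 255],
  [[0, 0, 0], [0, 0, 0], 255],
  [[0, 0, 0], [0, 0, -0.5], 255],
  [[0, 0, 0], [0, 0, -2], 255],
  [[0, 0, 0], [0, 0, -5], 255],
  [[0, 0, 0], [0, 0, -8], 255],
  [[0, 0, 0], [0, 0, -8], 255],
  [[0, 0, 0], [0, 0, -8], 255],
])

```text
clock: 4.25
tcp_pos: [0.5368, 0.4616, 0.081]
orientation: [-0.0, 0.647, 0.762, -0.0]
wrist_force: [-0.4, -0.3, -1.4]
finger_gap: 0.0091
grip_force: 40.3
```

```bash
python3 go.py 463,-152,90,-4.7
```

```text
clk 4.25 tcp [536.8 461.6  81. ] gap 9.1 grip 40.3 F [-0.4 -0.3 -1.4]
463,-152,90,-4.7 turn [-0.  0. 14.] shift cm [-59.36 -17.21  -0.89]
```

Request:
carry_out([
  [[0, 0, 2], [-6, -1.7, -1], 255],
  [[0, 0, 4], [-12, -3.4, -1], 255],
  [[0, 0, 6], [-18, -5.2, -1], 255],
  [[0, 0, 8], [-24, -7, -1], 255],
  [[0, 0, 10], [-30, -8.7, -1], 255],
  [[0, 0, 12], [-36, -10.4, -1], 255],
  [[0, 0, 14], [-41, -11.9, -1], 255],
  [[0, 0, 14], [-45, -13, -1], 255],
])

```text
clock: 5.25
tcp_pos: [0.4798, -0.0051, 0.0901]
orientation: [-0.001, 0.736, 0.677, -0.001]
wrist_force: [1.1, 0.4, -1.3]
finger_gap: 0.0096
grip_force: 40.3
```

```bash
python3 go.py 463,-152,80,-4.7
```

```text
clk 5.25 tcp [479.8  -5.1  90.1] gap 9.6 grip 40.3 F [ 1.1  0.4 -1.3]
463,-152,80,-4.7 turn [-0.1 -0.  -0.1] shift cm [-14.78  -0.45   1.  ]
```

Request:
carry_out([
  [[0, 0, 0], [-5, -0.2, 0], 255],
  [[0, 0, 0], [-10, -0.3, 0.5], 255],
  [[0, 0, 0], [-14.8, -0.5, 2], 255],
  [[0, 0, 0], [-14.8, -0.5, 4], 255],
  [[0, 0, 0], [-14.8, -0.5, 5.5], 255],
  [[0, 0, 0], [-14.8, -0.5, 5.5], 255],
  [[0, 0, 0], [-14.8, -0.5, 5.5], 255],
  [[0, 0, 0], [-14.8, -0.5, 5.5], 255],
])

```text
clock: 6.25
tcp_pos: [0.4651, -0.1501, 0.037]
orientation: [0.001, 0.735, 0.678, 0.0]
wrist_force: [0.2, 0.3, -0.4]
finger_gap: 0.0092
grip_force: 40.3
```

```bash
python3 go.py 463,-152,6,-4.7
python3 - <<'E'
from h import *
p,d=env.read_camera("top"); q,_=env.read_camera("scene")
o=np.hstack([cv2.resize(p[200:280,310:420],(396,288),interpolation=cv2.INTER_CUBIC),cv2.resize(q[215:325,260:400],(404,318),interpolation=cv2.INTER_CUBIC)[:288]])
cv2.imwrite("pics/c.png",o[...,::-1])
E
```

```text
clk 6.25 tcp [ 465.1 -150.1   37. ] gap 9.2 grip 40.3 F [ 0.2  0.3 -0.4]
463,-152,6,-4.7 turn [0.1 0.  0.1] shift cm [-0.21 -0.2   3.1 ]
```

View pics/c.png

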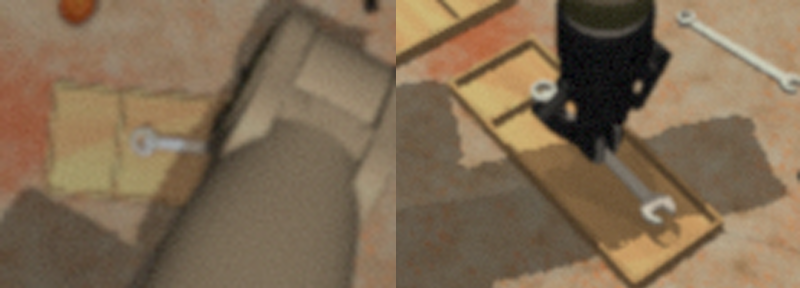

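The ring end, at top px about (347,240), clears the cross wall at x≈343 by about 12 mm, and the spanner is centred across the bay. Next I lower and release with a small opening.

Request:
carry_out([
  [[0, 0, 0], [0, 0, 1.2], 255],
  [[0, 0, 0], [0, 0, 2.2], 255],
  [[0, 0, 0], [0, 0, 2.8], 255],
  [[0, 0, 0], [0, 0, 3.1], 255],
  [[0, 0, 0], [0, 0, 3.1], 255],
  [[0, 0, 0], [0, 0, 3.1], 170],
  [[0, 0, 0], [0, 0, 3.1], 170],
  [[0, 0, 0], [0, 0, 3.1], 170],
])

```text
clock: 7.35
tcp_pos: [0.4646, -0.1504, 0.0053]
orientation: [0.0, 0.735, 0.678, 0.0]
wrist_force: [0.3, -1.4, -0.3]
finger_gap: 0.0283
grip_force: 0.0
```

Request:
carry_out([
  [[0, 0, 0], [0, 0, 0], 170],
  [[0, 0, 0], [0, 0, -1], 170],
  [[0, 0, 0], [0, 0, -4], 170],
  [[0, 0, 0], [0, 0, -9], 120],
  [[0, 0, 0], [0, 0, -15], 90],
  [[0, 0, 0], [0, 0, -20], 90],
  [[0, 0, 0], [0, 0, -20], 90],
  [[0, 0, 0], [0, 0, -20], 90],
])

```text
clock: 8.35
tcp_pos: [0.4643, -0.1503, 0.2054]
orientation: [0.0, 0.735, 0.678, 0.0]
wrist_force: [0.3, -0.1, -0.4]
finger_gap: 0.0554
grip_force: 0.0
```

```bash
python3 go.py 560,147,210,0 658,147,180,0 658,147,34,0
```

```text
clk 8.35 tcp [ 464.3 -150.3  205.4] gap 55.4 grip 0.0 F [ 0.3 -0.1 -0.4]
560,147,210,0 turn [ 0.   0.  -4.7] shift cm [30.41  7.1  -0.46]
658,147,180,0 turn [ 0.   0.  -4.7] shift cm [31.21 16.87  2.55]
658,147,34,0 turn [ 0.   0.  -4.7] shift cm [31.22 16.86 17.15]
```

Request:
carry_out([
  [[0, 0, -1], [6, 1.4, -0.4], 90],
  [[0, 0, -2], [12, 2.8, -0.4], 90],
  [[0, 0, -3], [18, 4.2, -0.4], 90],
  [[0, 0, -4.7], [24, 5.6, -0.4], 90],
  [[0, 0, -4.7], [28.5, 8, 0], 90],
  [[0, 0, -4.7], [31.2, 13, 1], 90],
  [[0, 0, -4.7], [31.2, 16.9, 2.5], 90],
  [[0, 0, -4.7], [31.2, 16.9, 2.5], 90],
])

```text
clock: 9.35
tcp_pos: [0.6583, 0.1466, 0.1747]
orientation: [-0.002, 0.707, 0.707, -0.003]
wrist_force: [-0.8, 0.2, 0.5]
finger_gap: 0.0554
grip_force: 0.0
```

Request:
carry_out([
  [[0, 0, 0], [0, 0, 0], 90],
  [[0, 0, 0], [0, 0, 0], 90],
  [[0, 0, 0], [0, 0, 2], 90],
  [[0, 0, 0], [0, 0, 4], 90],
  [[0, 0, 0], [0, 0, 5], 90],
  [[0, 0, 0], [0, 0, 5], 90],
  [[0, 0, 0], [0, 0, 5], 90],
  [[0, 0, 0], [0, 0, 5], 90],
])

```text
clock: 10.35
tcp_pos: [0.659, 0.1468, 0.1314]
orientation: [0.001, 0.707, 0.707, 0.001]
wrist_force: [0.1, -0.4, -0.2]
finger_gap: 0.0552
grip_force: 0.0
```

```bash
python3 go.py 658,147,34,0
python3 - <<'E'
from h import *
p,d=env.read_camera("top"); q,_=env.read_camera("scene")
o=np.hstack([cv2.resize(p[140:215,240:350],(396,270),interpolation=cv2.INTER_CUBIC),cv2.resize(q[110:230,255:375],(404,404),interpolation=cv2.INTER_CUBIC)[60:330]])
cv2.imwrite("pics/d.png",o[...,::-1])
E
```

```text
clk 10.35 tcp [659.  146.8 131.4] gap 55.2 grip 0.0 F [ 0.1 -0.4 -0.2]
658,147,34,0 turn [ 0.1 -0.   0. ] shift cm [ 0.02 -0.12  9.74]
```

View pics/d.png

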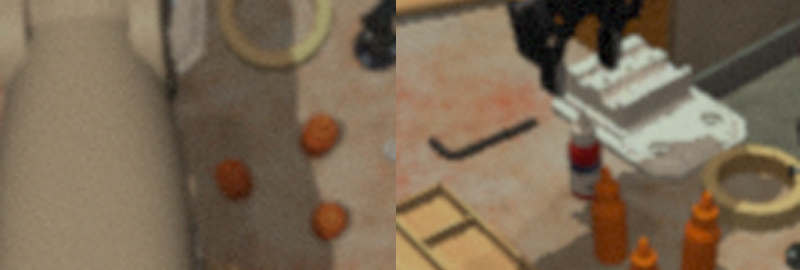

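The bottle tip is at scene about (310,162), under the fingers. I'll check the alignment and the device clearance numerically.

Run:
```python
from h import *
print(px2w("scene",[(310.2,162.5)],.098),px2w("scene",[(310.5,184)],.0))
P=cloud("top",np.load("top0.npz")["d"])
Q=P[115:172,235:305].reshape(-1,3)
for h in (.01,.02,.03,.04,.06):
    m=Q[Q[:,2]>h]; m=m[(m[:,0]>.69)&(abs(m[:,1]-.147)<.04)]; print(h,len(m),np.sort(m[:,0])[:6])
```

```text
[[0.65637726 0.14094665 0.098     ]] [[0.66718288 0.15357344 0.        ]]
0.01 792 [0.70148671 0.70848071 0.719917   0.72404593 0.72437802 0.7246304 ]
0.02 135 [0.73152631 0.73382773 0.73504556 0.7381438  0.73839079 0.74294013]
0.03 65 [0.74394215 0.74443608 0.74488946 0.74697013 0.74746577 0.75079698]
0.04 53 [0.74394215 0.74488946 0.74697013 0.74746577 0.75079698 0.75120077]
0.06 0 []
```

Request:
carry_out([
  [[0, 0, 0], [0, 0, 2.5], 90],
  [[0, 0, 0], [0, 0, 5], 90],
  [[0, 0, 0], [0, 0, 7.5], 90],
  [[0, 0, 0], [0, 0, 9.7], 90],
  [[0, 0, 0], [0, 0, 9.7], 90],
  [[0, 0, 0], [0, 0, 9.7], 90],
  [[0, 0, 0], [0, 0, 9.7], 130],
  [[0, 0, 0], [0, 0, 9.7], 150],
], force=30)

```text
clock: 11.45
tcp_pos: [0.6593, 0.1468, 0.0345]
orientation: [0.001, 0.707, 0.707, 0.001]
wrist_force: [1.2, 0.3, -0.8]
finger_gap: 0.0348
grip_force: 0.0
```

Request:
carry_out([
  [[0, 0, 0], [0, 0, 0], 170],
  [[0, 0, 0], [0, 0, 0], 200],
  [[0, 0, 0], [0, 0, 0], 255],
  [[0, 0, 0], [0, 0, 0], 255],
  [[0, 0, 0], [0, 0, -0.5], 255],
  [[0, 0, 0], [0, 0, -1.5], 255],
  [[0, 0, 0], [0, 0, -3], 255],
  [[0, 0, 0], [0, 0, -3], 255],
])

```text
clock: 12.45
tcp_pos: [0.6598, 0.147, 0.0654]
orientation: [0.001, 0.707, 0.707, 0.001]
wrist_force: [0.6, 0.2, -0.2]
finger_gap: 0.0317
grip_force: 28.2
```

```bash
python3 go.py 500,120,90,0 473.6,-20.5,90,0
```

```text
clk 12.45 tcp [659.8 147.   65.4] gap 31.7 grip 28.2 F [ 0.6  0.2 -0.2]
500,120,90,0 turn [ 0.2 -0.   0. ] shift cm [ -2.69 -15.97  -2.51]
473.6,-20.5,90,0 turn [ 0.2 -0.   0. ] shift cm [-16.74 -18.61  -2.53]
```

Request:
carry_out([
  [[0, 0, 0], [0, -2, -1.5], 255],
  [[0, 0, 0], [0, -6, -2.5], 255],
  [[0, 0, 0], [0, -10, -2.5], 255],
  [[0, 0, 0], [0, -14, -2.5], 255],
  [[0, 0, 0], [-3, -17.5, -2.5], 255],
  [[0, 0, 0], [-7, -18.6, -2.5], 255],
  [[0, 0, 0], [-11, -18.6, -2.5], 255],
  [[0, 0, 0], [-14, -18.6, -2.5], 255],
])

```text
clock: 13.45
tcp_pos: [0.4723, 0.0055, 0.0886]
orientation: [0.0, 0.707, 0.707, 0.0]
wrist_force: [0.6, -0.0, -0.4]
finger_gap: 0.0319
grip_force: 28.3
```

Request:
carry_out([
  [[0, 0, 0], [-1.5, 0, 0], 255],
  [[0, 0, 0], [-2.7, 0, 0], 255],
  [[0, 0, 0], [-2.7, 0, 0], 255],
  [[0, 0, 0], [-2.7, 0, 1], 255],
  [[0, 0, 0], [-2.7, 0, 2], 255],
  [[0, 0, 0], [-2.7, 0, 2], 255],
  [[0, 0, 0], [-2.7, 0, 2], 255],
  [[0, 0, 0], [-2.7, 0, 2], 255],
])

```text
clock: 14.45
tcp_pos: [0.4727, -0.0202, 0.0685]
orientation: [0.0, 0.707, 0.707, 0.0]
wrist_force: [-0.6, 0.9, -0.5]
finger_gap: 0.0317
grip_force: 28.3
```

```bash
python3 go.py 473.6,-20.5,38.5,0
python3 - <<'E'
from h import *
p,d=env.read_camera("top"); q,_=env.read_camera("scene")
o=np.hstack([cv2.resize(p[195:275,310:420],(396,288),interpolation=cv2.INTER_CUBIC),cv2.resize(q[190:310,250:390],(404,346),interpolation=cv2.INTER_CUBIC)[:288]])
cv2.imwrite("pics/e.png",o[...,::-1])
E
```

```text
clk 14.45 tcp [472.7 -20.2  68.5] gap 31.7 grip 28.3 F [-0.6  0.9 -0.5]
473.6,-20.5,38.5,0 turn [0. 0. 0.] shift cm [-0.03  0.09  3.  ]
```

View pics/e.png

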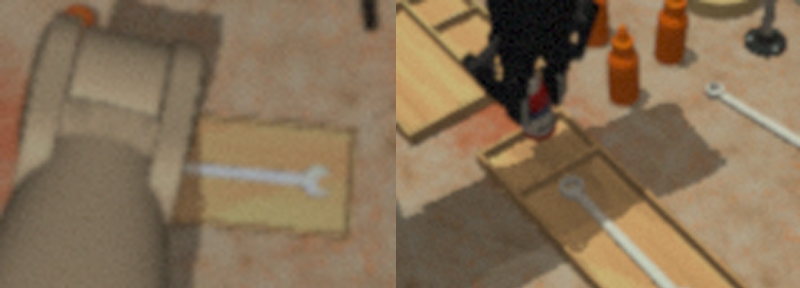

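The large spanner lies in its bay, and the bottle hangs upright over the end pocket at scene about (300,235). Next I lower and release.

Request:
carry_out([
  [[0, 0, 0], [0, 0.1, 1], 255],
  [[0, 0, 0], [0, 0.1, 2], 255],
  [[0, 0, 0], [0, 0.1, 2.6], 255],
  [[0, 0, 0], [0, 0.1, 3], 255],
  [[0, 0, 0], [0, 0.1, 3], 255],
  [[0, 0, 0], [0, 0.1, 3], 255],
  [[0, 0, 0], [0, 0.1, 3], 150],
  [[0, 0, 0], [0, 0.1, 3], 100],
])

```text
clock: 15.55
tcp_pos: [0.4735, -0.0202, 0.0384]
orientation: [0.0, 0.707, 0.707, 0.0]
wrist_force: [-0.3, -0.5, -0.0]
finger_gap: 0.0515
grip_force: 0.0
```

Request:
carry_out([
  [[0, 0, 0], [0, 0, 0], 100],
  [[0, 0, 0], [0, 0, 0], 100],
  [[0, 0, 0], [0, 0, -3], 100],
  [[0, 0, 0], [0, 0, -7], 100],
  [[0, 0, 0], [0, 0, -12], 100],
  [[0, 0, 0], [0, 0, -16], 100],
  [[0, 0, 0], [0, 0, -16], 100],
  [[0, 0, 0], [0, 0, -16], 100],
])

```text
clock: 16.55
tcp_pos: [0.4731, -0.0202, 0.1977]
orientation: [-0.0, 0.707, 0.707, -0.0]
wrist_force: [0.8, -0.2, -0.7]
finger_gap: 0.0516
grip_force: 0.0
```

```bash
python3 go.py 520,-135,190,6.2  667.5,-134,90,6.2
```

```text
clk 16.55 tcp [473.1 -20.2 197.7] gap 51.6 grip 0.0 F [ 0.8 -0.2 -0.7]
520,-135,190,6.2 turn [-0.  -0.  -6.2] shift cm [-11.48   4.69   0.77]
667.5,-134,90,6.2 turn [-0.  -0.  -6.2] shift cm [-11.39  19.44  10.76]
```

Request:
carry_out([
  [[0, 0, -2], [-4, 1.5, 0.5], 100],
  [[0, 0, -4], [-8, 3, 0.8], 100],
  [[0, 0, -6.2], [-11, 7, 1], 100],
  [[0, 0, -6.2], [-11.4, 12, 4], 100],
  [[0, 0, -6.2], [-11.4, 16, 8], 100],
  [[0, 0, -6.2], [-11.4, 19.4, 12], 100],
  [[0, 0, -6.2], [-11.4, 19.4, 16], 100],
  [[0, 0, -6.2], [-11.4, 19.4, 17], 100],
])

```text
clock: 17.55
tcp_pos: [0.6635, -0.1328, 0.0224]
orientation: [-0.005, 0.668, 0.744, -0.002]
wrist_force: [-0.7, 0.7, 0.4]
finger_gap: 0.0517
grip_force: 0.0
```

Request:
carry_out([
  [[0, 0, 0], [0, 0, 0], 100],
  [[0, 0, 0], [0, 0, 0], 100],
  [[0, 0, 0], [0, 0, 0], 100],
  [[0, 0, 0], [0, 0, 0.5], 100],
  [[0, 0, 0], [0, 0, 1], 100],
  [[0, 0, 0], [0, 0, 1], 100],
  [[0, 0, 0], [0, 0, 1], 100],
  [[0, 0, 0], [0, 0, 1], 100],
])

```text
clock: 18.55
tcp_pos: [0.6676, -0.1342, 0.0183]
orientation: [0.0, 0.668, 0.744, 0.0]
wrist_force: [0.3, -0.8, 0.1]
finger_gap: 0.0517
grip_force: 0.0
```

```bash
python3 go.py 667.5,-134,2,6.2
python3 - <<'E'
from h import *
p,d=env.read_camera("top"); q,_=env.read_camera("scene")
o=np.hstack([cv2.resize(p[150:270,310:420],(396,432),interpolation=cv2.INTER_CUBIC),cv2.resize(q[150:278,290:410],(404,432),interpolation=cv2.INTER_CUBIC)])
cv2.imwrite("pics/f.png",o[...,::-1])
E
```

```text
clk 18.55 tcp [ 667.6 -134.2   18.3] gap 51.7 grip 0.0 F [ 0.3 -0.8  0.1]
667.5,-134,2,6.2 turn [ 0. -0.  0.] shift cm [ 0.02 -0.    1.63]
```

View pics/f.png

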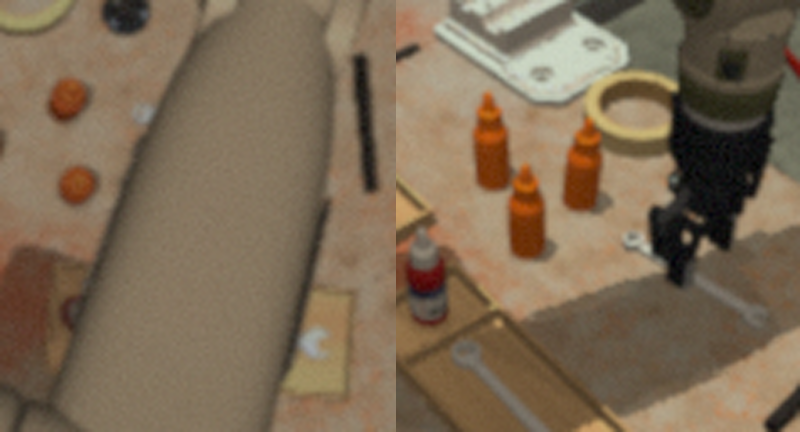

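The bottle stands in the end pocket at scene about (299,232). The gripper straddles the small spanner near its middle.

Request:
carry_out([
  [[0, 0, 0], [0, 0, 0.8], 100],
  [[0, 0, 0], [0, 0, 1.6], 100],
  [[0, 0, 0], [0, 0, 1.6], 120],
  [[0, 0, 0], [0, 0, 1.6], 255],
  [[0, 0, 0], [0, 0, 1.6], 255],
  [[0, 0, 0], [0, 0, 1.6], 255],
  [[0, 0, 0], [0, 0, 1.6], 255],
  [[0, 0, 0], [0, 0, 1.6], 255],
], force=40)

```text
clock: 19.65
tcp_pos: [0.6677, -0.1343, 0.0026]
orientation: [0.0, 0.668, 0.744, 0.0]
wrist_force: [-0.3, -0.4, 1.4]
finger_gap: 0.009
grip_force: 40.3
```

Request:
carry_out([
  [[0, 0, 0], [0, 0, 0], 255],
  [[0, 0, 0], [0, 0, -1], 255],
  [[0, 0, 0], [0, 0, -6], 255],
  [[0, 0, 0], [0, 0, -11], 255],
  [[0, 0, 0], [0, 0, -16], 255],
  [[0, 0, 0], [0, 0, -18], 255],
  [[0, 0, 0], [0, 0, -18], 255],
  [[0, 0, 0], [0, 0, -18], 255],
])

```text
clock: 20.65
tcp_pos: [0.6667, -0.134, 0.1809]
orientation: [-0.001, 0.668, 0.744, -0.0]
wrist_force: [-0.3, -0.3, -0.5]
finger_gap: 0.0092
grip_force: 40.0
```

```bash
python3 go.py 460,-60,185,-2.8 448,152.6,185,-2.8
```

```text
clk 20.65 tcp [ 666.7 -134.   180.9] gap 9.2 grip 40.0 F [-0.3 -0.3 -0.5]
460,-60,185,-2.8 turn [-0.1 -0.   9. ] shift cm [  9.59 -19.75  -0.36]
448,152.6,185,-2.8 turn [-0.1 -0.   9. ] shift cm [ 30.86 -18.65  -0.35]
```

Request:
carry_out([
  [[0, 0, 2], [4, -4, -0.3], 255],
  [[0, 0, 4], [8, -8, -0.3], 255],
  [[0, 0, 6], [12, -12, -0.3], 255],
  [[0, 0, 8], [16.5, -15, -0.3], 255],
  [[0, 0, 9], [21, -18, -0.3], 255],
  [[0, 0, 9], [26, -18.6, -0.3], 255],
  [[0, 0, 9], [30.9, -18.6, 0], 255],
  [[0, 0, 9], [30.9, -18.6, 4], 255],
])

```text
clock: 21.65
tcp_pos: [0.4496, 0.156, 0.1427]
orientation: [0.001, 0.722, 0.692, 0.002]
wrist_force: [0.7, -0.8, -0.5]
finger_gap: 0.0093
grip_force: 40.1
```

Request:
carry_out([
  [[0, 0, 0], [0, 0, 4], 255],
  [[0, 0, 0], [0, 0, 8], 255],
  [[0, 0, 0], [0, 0, 10], 255],
  [[0, 0, 0], [0, 0, 10.5], 255],
  [[0, 0, 0], [0, 0, 10.5], 255],
  [[0, 0, 0], [0, 0, 10.5], 255],
  [[0, 0, 0], [0, 0, 10.5], 255],
  [[0, 0, 0], [0, 0, 10.5], 255],
])

```text
clock: 22.65
tcp_pos: [0.4496, 0.1529, 0.0379]
orientation: [0.0, 0.724, 0.69, 0.001]
wrist_force: [0.9, -0.0, -0.5]
finger_gap: 0.0092
grip_force: 40.1
```

```bash
python3 go.py 448,152.6,6.5,-2.8
python3 - <<'E'
from h import *
p,d=env.read_camera("top"); q,_=env.read_camera("scene")
o=np.hstack([cv2.resize(p[180:290,230:340],(396,396),interpolation=cv2.INTER_CUBIC),cv2.resize(q[150:268,200:320],(404,396),interpolation=cv2.INTER_CUBIC)])
cv2.imwrite("pics/g.png",o[...,::-1])
E
```

```text
clk 22.65 tcp [449.6 152.9  37.9] gap 9.2 grip 40.1 F [ 0.9 -0.  -0.5]
448,152.6,6.5,-2.8 turn [ 0.1 -0.   0. ] shift cm [-0.04 -0.16  3.14]
```

View pics/g.png

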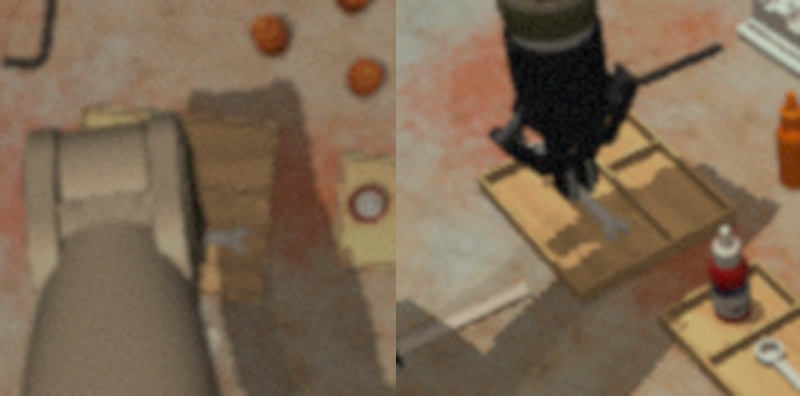

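The small spanner is over the big bay, with its open end at top about (299,246) and the right wall at x≈304. I shift 2–3 mm toward that wall, lower and release.

Request:
carry_out([
  [[0, 0, 0], [-0.2, -0.2, 1.2], 255],
  [[0, 0, 0], [-0.2, -0.2, 2.2], 255],
  [[0, 0, 0], [-0.2, -0.2, 2.8], 255],
  [[0, 0, 0], [-0.2, -0.2, 3.1], 255],
  [[0, 0, 0], [-0.2, -0.2, 3.1], 255],
  [[0, 0, 0], [-0.2, -0.2, 3.1], 170],
  [[0, 0, 0], [-0.2, -0.2, 3.1], 170],
  [[0, 0, 0], [-0.2, -0.2, 3.1], 170],
])

```text
clock: 23.75
tcp_pos: [0.4471, 0.151, 0.0062]
orientation: [-0.0, 0.724, 0.69, 0.0]
wrist_force: [0.3, -0.4, 0.3]
finger_gap: 0.0284
grip_force: 0.0
```

Request:
carry_out([
  [[0, 0, 0], [0, 0, 0], 170],
  [[0, 0, 0], [0, 0, -1], 170],
  [[0, 0, 0], [0, 0, -4], 170],
  [[0, 0, 0], [0, 0, -10], 120],
  [[0, 0, 0], [0, 0, -16], 70],
  [[0, 0, 0], [0, 0, -20], 60],
  [[0, 0, 0], [0, 0, -20], 60],
  [[0, 0, 0], [0, 0, -20], 60],
])

```text
clock: 24.75
tcp_pos: [0.4467, 0.1509, 0.2061]
orientation: [-0.0, 0.724, 0.69, -0.0]
wrist_force: [-0.2, 0.2, 0.4]
finger_gap: 0.0654
grip_force: 0.0
```

```bash
python3 go.py 515.5,-414,185,-6 515.5,-414,21,-6
```

```text
clk 24.75 tcp [446.7 150.9 206.1] gap 65.4 grip 0.0 F [-0.2  0.2  0.4]
515.5,-414,185,-6 turn [-0.  -0.   3.2] shift cm [-56.09   9.63   2.11]
515.5,-414,21,-6 turn [-0.  -0.   3.2] shift cm [-56.09   9.63  18.51]
```

Request:
carry_out([
  [[0, 0, 1], [-6, 1, 0], 60],
  [[0, 0, 2], [-12, 2, 0], 60],
  [[0, 0, 3.2], [-18, 3, 0], 60],
  [[0, 0, 3.2], [-24, 4, 0], 60],
  [[0, 0, 3.2], [-30, 5, 0], 60],
  [[0, 0, 3.2], [-36, 6, 0.5], 60],
  [[0, 0, 3.2], [-42, 7, 1], 60],
  [[0, 0, 3.2], [-48, 8, 2], 60],
])

```text
clock: 25.75
tcp_pos: [0.5028, -0.3339, 0.1843]
orientation: [-0.001, 0.743, 0.669, -0.0]
wrist_force: [1.1, 0.1, 0.4]
finger_gap: 0.0652
grip_force: 0.0
```

Request:
carry_out([
  [[0, 0, 0], [-5, 1, 1], 60],
  [[0, 0, 0], [-8.1, 1.6, 3], 60],
  [[0, 0, 0], [-8.1, 1.6, 6], 60],
  [[0, 0, 0], [-8.1, 1.6, 8.5], 60],
  [[0, 0, 0], [-8.1, 1.6, 8.5], 60],
  [[0, 0, 0], [-8.1, 1.6, 8.5], 60],
  [[0, 0, 0], [-8.1, 1.6, 8.5], 60],
  [[0, 0, 0], [-8.1, 1.6, 8.5], 60],
])

```text
clock: 26.75
tcp_pos: [0.5115, -0.415, 0.1025]
orientation: [0.001, 0.743, 0.669, 0.0]
wrist_force: [-1.1, 0.5, -0.2]
finger_gap: 0.0652
grip_force: 0.0
```

```bash
python3 go.py 515.5,-414,21,-6
python3 - <<'E'
from h import *
p,d=env.read_camera("top"); q,_=env.read_camera("scene")
o=np.hstack([cv2.resize(p[190:290,240:350],(396,360),interpolation=cv2.INTER_CUBIC),cv2.resize(q[260:367,370:490],(404,360),interpolation=cv2.INTER_CUBIC)])
cv2.imwrite("pics/i.png",o[...,::-1])
E
```

```text
clk 26.75 tcp [ 511.5 -415.   102.5] gap 65.2 grip 0.0 F [-1.1  0.5 -0.2]
515.5,-414,21,-6 turn [0.1 0.1 0. ] shift cm [0.15 0.37 8.15]
```

View pics/i.png

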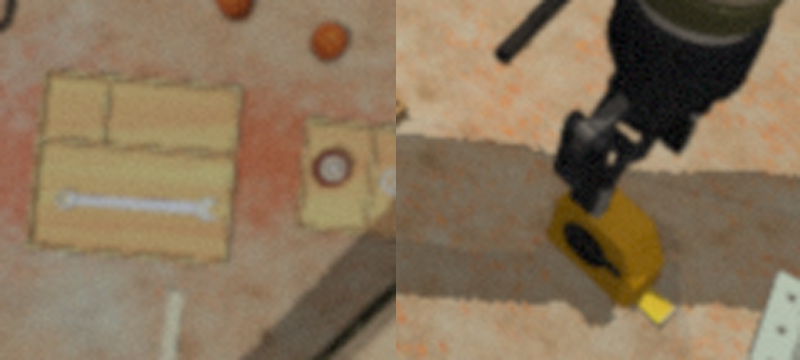

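The small spanner lies centred in the big bay and the bottle stands in its pocket. The longer pocket is centred at top about (288,222). The tape is under the fingers, so I descend and grip.

Request:
carry_out([
  [[0, 0, 0], [0.1, 0.4, 2.5], 60],
  [[0, 0, 0], [0.1, 0.4, 5], 60],
  [[0, 0, 0], [0.1, 0.4, 7], 60],
  [[0, 0, 0], [0.1, 0.4, 8.1], 60],
  [[0, 0, 0], [0.1, 0.4, 8.1], 60],
  [[0, 0, 0], [0.1, 0.4, 8.1], 110],
  [[0, 0, 0], [0.1, 0.4, 8.1], 140],
  [[0, 0, 0], [0.1, 0.4, 8.1], 160],
], force=60)

```text
clock: 27.85
tcp_pos: [0.516, -0.4147, 0.0215]
orientation: [0.001, 0.743, 0.669, 0.0]
wrist_force: [0.1, 1.1, 1.9]
finger_gap: 0.0321
grip_force: 19.5
```

Request:
carry_out([
  [[0, 0, 0], [0, 0, 0], 200],
  [[0, 0, 0], [0, 0, 0], 255],
  [[0, 0, 0], [0, 0, 0], 255],
  [[0, 0, 0], [0, 0, 0], 255],
  [[0, 0, 0], [0, 0, -1], 255],
  [[0, 0, 0], [0, 0, -4], 255],
  [[0, 0, 0], [0, 0, -7], 255],
  [[0, 0, 0], [0, 0, -7], 255],
])

```text
clock: 28.85
tcp_pos: [0.5161, -0.4152, 0.0925]
orientation: [0.002, 0.743, 0.669, 0.0]
wrist_force: [0.5, 0.6, -3.6]
finger_gap: 0.0315
grip_force: 59.4
```

```bash
python3 go.py 430,-30,205,-2.8 523.6,130,205,-2.8
python3 - <<'E'
from h import *
print(px2w("top",[(288.3,222.5)],.016))
q,_=env.read_camera("scene")
cv2.imwrite("pics/j.png",cv2.resize(q[230:350,360:500],(700,600),interpolation=cv2.INTER_CUBIC)[...,::-1])
E
```

```text
clk 28.85 tcp [ 516.1 -415.2   92.5] gap 31.5 grip 59.4 F [ 0.5  0.6 -3.6]
430,-30,205,-2.8 turn [ 0.2  0.2 -3.2] shift cm [ 37.38 -12.55 -11.39]
523.6,130,205,-2.8 turn [ 0.2  0.2 -3.2] shift cm [ 54.27  -4.92 -11.41]
[[0.52179205 0.12114191 0.016     ]]
```

View pics/j.png

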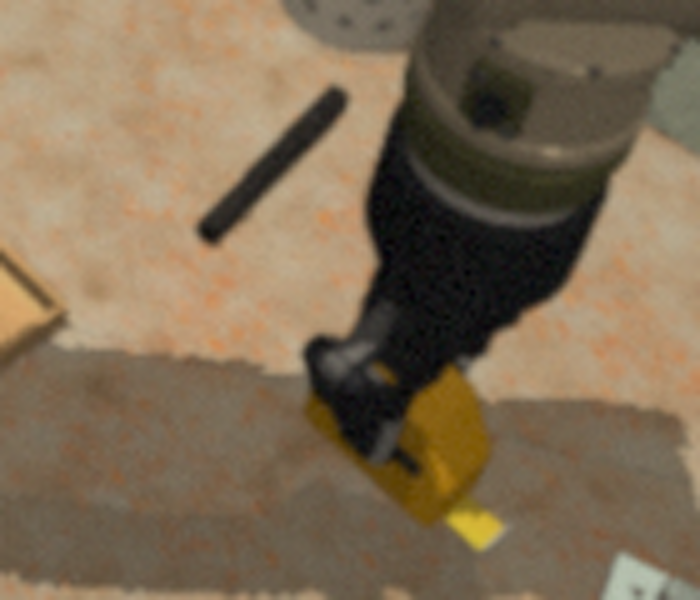

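The tape is held level and clear of the bench, with its hook toward -y. Next I raise it and carry it over.

Request:
carry_out([
  [[0, 0, 0], [0, 0, -5], 255],
  [[0, 0, 0], [4, -2, -10], 255],
  [[0, 0, -1], [9, -4, -11.5], 255],
  [[0, 0, -2], [14, -6, -11.5], 255],
  [[0, 0, -3.2], [19, -8, -11.5], 255],
  [[0, 0, -3.2], [24, -10, -11.5], 255],
  [[0, 0, -3.2], [29, -11, -11.5], 255],
  [[0, 0, -3.2], [34, -11, -11.5], 255],
])

```text
clock: 29.9
tcp_pos: [0.4391, -0.0625, 0.2035]
orientation: [-0.002, 0.724, 0.689, -0.001]
wrist_force: [1.6, -0.0, -3.5]
finger_gap: 0.0315
grip_force: 60.2
```

Request:
carry_out([
  [[0, 0, 0], [5, 0.5, 0], 255],
  [[0, 0, 0], [10, 2, 0], 255],
  [[0, 0, 0], [15, 4, 0], 255],
  [[0, 0, 0], [20.3, 6.1, 2], 255],
  [[0, 0, 0], [20.3, 6.1, 6], 255],
  [[0, 0, 0], [20.3, 6.1, 10], 255],
  [[0, 0, 0], [20.3, 6.1, 13], 255],
  [[0, 0, 0], [20.3, 6.1, 13], 255],
])

```text
clock: 30.9
tcp_pos: [0.5079, 0.135, 0.0711]
orientation: [-0.003, 0.724, 0.69, -0.004]
wrist_force: [-1.4, -0.8, -3.7]
finger_gap: 0.0316
grip_force: 60.3
```

Request:
carry_out([
  [[0, 0, 0], [0, 0, 0], 255],
  [[0, 0, 0], [0, 0, 0], 255],
  [[0, 0, 0], [0, 0, 0], 255],
  [[0, 0, 0], [0, 0, 0], 255],
  [[0, 0, 0], [0, 0, 0], 255],
  [[0, 0, 0], [0, 0, 0], 255],
  [[0, 0, 0], [0, 0, 0], 255],
  [[0, 0, 0], [0, 0, 0], 255],
])

```text
clock: 31.9
tcp_pos: [0.512, 0.1354, 0.0752]
orientation: [-0.0, 0.724, 0.69, 0.0]
wrist_force: [-1.0, -0.2, -4.3]
finger_gap: 0.0318
grip_force: 60.3
```

```bash
python3 go.py 523,130,25,-2.8
python3 - <<'E'
from h import *
p,d=env.read_camera("top"); q,_=env.read_camera("scene")
o=np.hstack([cv2.resize(p[180:280,230:340],(396,360),interpolation=cv2.INTER_CUBIC),cv2.resize(q[140:247,210:330],(404,360),interpolation=cv2.INTER_CUBIC)])
cv2.imwrite("pics/k.png",o[...,::-1])
E
```

```text
clk 31.90 tcp [512.  135.4  75.2] gap 31.8 grip 60.3 F [-1.  -0.2 -4.3]
523,130,25,-2.8 turn [-0. -0.  0.] shift cm [-0.49  1.12  5.02]
```

View pics/k.png

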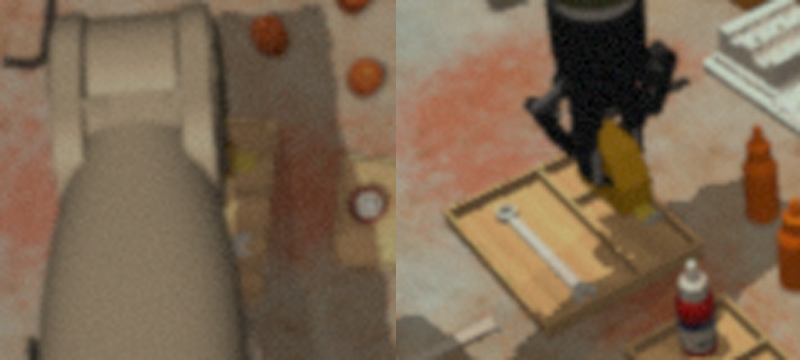

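The tape hangs upright over the pocket, with its hook tip at top about (302,224). I'll measure the tip to fix the lengthwise offset.

Run:
```python
from h import *
p,d=env.read_camera("top"); p=p.astype(int)
for v in range(218,232,1): print(v,[tuple(p[v,u]) for u in range(294,307,2)] if v in(222,224,226) else "", [u for u in range(290,312) if p[v,u,1]-p[v,u,2]>45])
for z in (.055,.065): print(px2w("top",[(294,224),(302,224)],z))
q,e=env.read_camera("scene"); q=q.astype(int)
m=(q[...,0]-q[...,2]>90); m[:,:275]=0;m[:,292:]=0;m[:178]=0;m[:,]=m; 
print([(v,[u for u in range(275,292) if q[v,u,1]-q[v,u,2]>70]) for v in range(190,212,2)])
```

```text
218  []
219  []
220  []
221  []
222 [(np.int64(79), np.int64(58), np.int64(27)), (np.int64(100), np.int64(84), np.int64(44)), (np.int64(103), np.int64(83), np.int64(43)), (np.int64(95), np.int64(74), np.int64(39)), (np.int64(99), np.int64(76), np.int64(52)), (np.int64(90), np.int64(68), np.int64(46)), (np.int64(83), np.int64(55), np.int64(39))] []
223  [296, 297, 298, 299]
224 [(np.int64(75), np.int64(60), np.int64(19)), (np.int64(99), np.int64(84), np.int64(36)), (np.int64(108), np.int64(90), np.int64(40)), (np.int64(101), np.int64(83), np.int64(36)), (np.int64(97), np.int64(76), np.int64(50)), (np.int64(98), np.int64(76), np.int64(51)), (np.int64(86), np.int64(62), np.int64(44))] [295, 296, 297, 298, 299, 300]
225  [295, 296, 297, 298, 299]
226 [(np.int64(81), np.int64(65), np.int64(37)), (np.int64(103), np.int64(86), np.int64(38)), (np.int64(106), np.int64(89), np.int64(38)), (np.int64(108), np.int64(91), np.int64(51)), (np.int64(107), np.int64(84), np.int64(60)), (np.int64(102), np.int64(80), np.int64(55)), (np.int64(91), np.int64(65), np.int64(47))] [296, 297, 298, 299]
227  []
228  []
229  []
230  []
231  []
[[0.51363835 0.10108753 0.055     ]
 [0.51407644 0.07646463 0.055     ]]
[[0.5126848  0.10059257 0.065     ]
 [0.51311998 0.07613342 0.065     ]]
[(190, [275, 276, 277, 278, 279, 280, 281, 282]), (192, [276, 279, 280, 281]), (194, [277, 279]), (196, [277]), (198, []), (200, []), (202, [282]), (204, []), (206, []), (208, []), (210, [])]
```

Hook tip is at y≈0.081, which agrees with the 54 mm offset expected. Next I correct the position, lower and release.

Request:
carry_out([
  [[0, 0, 0], [-0.4, 1.1, 0], 255],
  [[0, 0, 0], [-0.4, 1.1, 0], 255],
  [[0, 0, 0], [-0.4, 1.1, 1.5], 255],
  [[0, 0, 0], [-0.4, 1.1, 3], 255],
  [[0, 0, 0], [-0.4, 1.1, 4], 255],
  [[0, 0, 0], [-0.4, 1.1, 4.6], 255],
  [[0, 0, 0], [-0.4, 1.1, 4.8], 255],
  [[0, 0, 0], [-0.4, 1.1, 4.8], 255],
])

```text
clock: 33.1
tcp_pos: [0.523, 0.1309, 0.0274]
orientation: [0.0, 0.724, 0.69, 0.0]
wrist_force: [-0.2, -0.2, -4.6]
finger_gap: 0.0313
grip_force: 60.5
```

```bash
python3 go.py 522.5,131,25.5,-2.8
```

```text
clk 33.10 tcp [523.  130.9  27.4] gap 31.3 grip 60.5 F [-0.2 -0.2 -4.6]
522.5,131,25.5,-2.8 turn [ 0. -0.  0.] shift cm [ 0.   -0.05  0.19]
```

Request:
carry_out([
  [[0, 0, 0], [0, 0, 0.1], 255],
  [[0, 0, 0], [0, 0, 0.2], 255],
  [[0, 0, 0], [0, 0, 0.2], 255],
  [[0, 0, 0], [0, 0, 0.2], 255],
  [[0, 0, 0], [0, 0, 0.2], 140],
  [[0, 0, 0], [0, 0, 0.2], 90],
  [[0, 0, 0], [0, 0, 0.2], 80],
  [[0, 0, 0], [0, 0, 0.2], 80],
])

```text
clock: 34.1
tcp_pos: [0.5228, 0.1309, 0.0253]
orientation: [-0.0, 0.724, 0.69, 0.0]
wrist_force: [-0.8, 0.3, 0.3]
finger_gap: 0.0585
grip_force: 0.0
```

Request:
carry_out([
  [[0, 0, 0], [0, 0, -1], 80],
  [[0, 0, 0], [0, 0, -4], 80],
  [[0, 0, 0], [0, 0, -9], 80],
  [[0, 0, 0], [0, 0, -14], 80],
  [[0, 0, 0], [3, 0, -18], 80],
  [[0, 0, 0], [9, 0, -18], 80],
  [[0, 0, 0], [15, 0, -18], 80],
  [[0, 0, 0], [21, 0, -18], 80],
])

```text
clock: 35.1
tcp_pos: [0.5332, 0.3424, 0.2066]
orientation: [0.0, 0.724, 0.689, 0.001]
wrist_force: [-0.0, 0.4, 0.2]
finger_gap: 0.0586
grip_force: 0.0
```

Request:
carry_out([
  [[0, 0, 0], [5, -4, 0], 80],
  [[0, 0, 0], [10, -8, 0], 80],
  [[0, 0, 0], [10, -12, 0], 80],
  [[0, 0, 0], [10, -12, 0], 80],
  [[0, 0, 0], [10, -12, 0], 80],
  [[0, 0, 0], [10, -12, 0], 80],
  [[0, 0, 0], [10, -12, 0], 80],
  [[0, 0, 0], [10, -12, 0], 80],
])

```text
clock: 36.1
tcp_pos: [0.4188, 0.4459, 0.2052]
orientation: [-0.0, 0.725, 0.689, -0.0]
wrist_force: [-0.7, -0.5, 0.2]
finger_gap: 0.0591
grip_force: 0.0
```

```bash
python3 go.py
python3 - <<'E'
from h import *
p,d=env.read_camera("top"); q,_=env.read_camera("scene")
o=np.vstack([cv2.resize(p[150:270,230:430],(500,300),interpolation=cv2.INTER_CUBIC),cv2.resize(q[130:310,180:480],(500,300),interpolation=cv2.INTER_CUBIC)])
cv2.imwrite("pics/l.png",o[...,::-1])
E
```

```text
clk 36.10 tcp [418.8 445.9 205.2] gap 59.1 grip 0.0 F [-0.7 -0.5  0.2]
```

View pics/l.png

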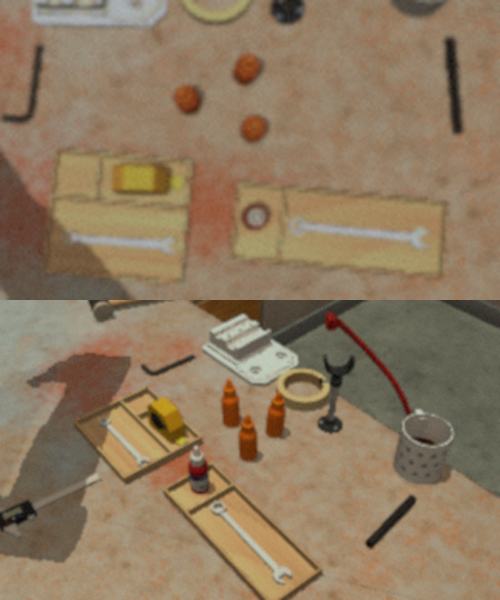

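All four pieces are in place: the tape in the longer pocket at top about (286,221), the small spanner in the big bay, and the bottle upright with the large spanner in the long tray. The hex key, marker and orange bottles are undisturbed.

```bash
python3 -c "
from workcell import env
print(env.hand_in())"
```

```text
the job is handed in; nothing more can be done
None
```

Both kits are made up as asked and the job is handed in at about 36 s. The final pictures showed every piece in its bay or pocket, with the hex key, marker and orange bottles untouched; the hand-in returned no verdict.

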